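Make up two knife-handle kits

TASK

Make up the two knife-handle kits. Lift the dark blank cleanly off the pale one without shifting the pale one, and lay each blank flat in the long groove of the tray whose card shows its wood; stand the ferrule drawn on that card (black with the pale wood, cream with the dark) upright in the round well of the same tray. Leave the white ferrule, the loupe and the marker where they are.

Things in the scene. Friction and masses are not known exactly. Their poses are not given: they have to be found in the camera images.
- dark_blank_center (a point): Dark brown wooden handle blank (a plain, nearly round stick), 23 x 118 x 19 mm; this point is its centre, its y runs along its length, z up as it lies. At the start it lies crosswise, balanced flat on top of the pale blank, crossing within 20 mm of the pale one's middle, at 1.1 to 2.0 rad to it, its centre 28.5 mm above the bench. 35 g.
- pale_blank_center (a point): Pale wooden handle blank (a plain, nearly round stick), 23 x 118 x 19 mm; this point is its centre, its y runs along its length, z up as it lies. At the start it lies flat on the bench beneath the dark blank. 35 g.
- black_ferrule_center (a point): Black horn ferrule, a plain ring standing upright, 23 mm across and 22 mm high, open bore; this point is its centre half-way up, z along its axis. 12 g.
- cream_ferrule_center (a point): Cream (pale yellow-brown) ferrule, a plain ring standing upright, 23 mm across and 22 mm high, open bore; this point is its centre half-way up, z along its axis. 12 g.
- white_ferrule_center (a point): White ferrule, a plain ring standing upright, 23 mm across and 22 mm high, open bore; this point is its centre half-way up, z along its axis. Not ordered: it stays where it is.
- tray_pale: Fixed plywood tray, 125 (x) x 160 (y) x 16 mm; origin: centre of its underside, on the bench. Blank's groove: centre x -30, y 0 mm; 42 (x) x 136 mm (y), felt floor 8 mm above the bench, 8 mm deep. Ferrule's round well: 40 mm across, centre x +32, y -46 mm, same floor. Beside the well (x +32, y +25 mm) a flat paper card (86 mm long) shows a pale handle with a black end.
- tray_dark: Fixed plywood tray, 125 (x) x 160 (y) x 16 mm; origin: centre of its underside, on the bench. Blank's groove: centre x -30, y 0 mm; 42 (x) x 136 mm (y), felt floor 8 mm above the bench, 8 mm deep. Ferrule's round well: 40 mm across, centre x +32, y -46 mm, same floor. Beside the well (x +32, y +25 mm) a flat paper card (86 mm long) shows a dark brown handle with a cream end.
- loupe_center (a point): Black eye loupe standing on the bench, a short tube 37 mm across and 22 mm high; this point is its centre. A bystander.
- marker_center (a point): White felt marker with a red cap lying on the bench, 124 x 13 x 14 mm, x along its length; this point is its centre. A bystander.

How it is judged:
On the way:
1. the dark blank has been lifted clear (its centre more than 70 mm above the bench) while the pale blank is still within 12 mm of where it lay (height (world z) of dark_blank_center above 0.07 m and distance of pale_blank_center from where it was at the start of the episode below 0.012 m), for 0.1 s.
At the end, for the whole second after the job is handed in: Each blank lies in its tray's groove and each ordered ferrule stands (within 0.15 rad) in that tray's well: at rest, centred within 12 mm in x and y, centre under 21 mm high, blanks within 0.2 rad of the groove. The white ferrule, loupe and marker have moved under 20 mm (x of pale_blank_center in the frame of tray_pale between -0.042 and -0.018 m and y of pale_blank_center in the frame of tray_pale between -0.012 and 0.012 m and z of each of pale_blank_center, black_ferrule_center in the frame of tray_pale below 0.021 m and linear speed of each of pale_blank, black_ferrule, dark_blank, cream_ferrule below 0.02 m/s and angle between the y axis of pale_blank_center and the y axis of tray_pale, either way round below 0.2 rad and x of black_ferrule_center in the frame of tray_pale between 0.02 and 0.044 m and y of black_ferrule_center in the frame of tray_pale between -0.058 and -0.034 m and angle between the z axis of black_ferrule_center and the z axis of tray_pale, either way round below 0.15 rad and x of dark_blank_center in the frame of tray_dark between -0.042 and -0.018 m and y of dark_blank_center in the frame of tray_dark between -0.012 and 0.012 m and z of each of dark_blank_center, cream_ferrule_center in the frame of tray_dark below 0.021 m and angle between the y axis of dark_blank_center and the y axis of tray_dark, either way round below 0.2 rad and x of cream_ferrule_center in the frame of tray_dark between 0.02 and 0.044 m and y of cream_ferrule_center in the frame of tray_dark between -0.058 and -0.034 m and angle between the z axis of cream_ferrule_center and the z axis of tray_dark, either way round below 0.15 rad and distance of each of white_ferrule_center, loupe_center, marker_center from where it was at the start of the episode below 0.02 m); the robot touches nothing.
It fails at once if the white ferrule was moved more than 20 mm (distance of white_ferrule_center from where it was at the start of the episode above 0.02 m).
It fails at once if the loupe was moved more than 20 mm (distance of loupe_center from where it was at the start of the episode above 0.02 m).
It fails at once if the marker was moved more than 20 mm (distance of marker_center from where it was at the start of the episode above 0.02 m).
It also fails if it takes over 109 s, if anything falls off the work surface, if the arm or the gripper's body presses on something with over 40 N, if the wrist force passes 120 N, or if a joint passes its speed limit or range.

ROBOT

A 6-joint arm with a two-finger parallel gripper is mounted at the origin on a cart in front of the work surface, level with it; the furniture and walls round the work are solid. World frame = base frame: x ahead of the robot, y to its left, z up, the work surface at z = 0. Lengths are in m, angles in rad, forces in N, time in s.
With the tool pointing down it reaches from about 0.25 to 0.775 m from the base axis. Payload 4 kg.
Tool frame: the origin (TCP) lies between the finger pads; the fingertips stand 8 mm ahead of it and the grasp point (between the pads) lies 11 mm behind it (r.tips_ahead is the distance from the TCP to the fingertips, in m); z points along the fingers, y is the line along which they close (so a half turn about z gives the same grasp; the last joint's range is limited). The gripper opens to 94 mm and grips with 3 to 60 N. Pads are 16 mm wide; open, the fingers measure 119 mm over their backs; the gripper's body (75 mm by 177 mm) begins 78 mm behind the grasp point.
Start: joints at [1.05, 0.087, 1.371, -0, 1.684, -0.103], TCP at [0.223, 0.503, 0.214] pointing down, gripper open.
Joint ranges: [-3.1, 3.1], [-0.76, 2.03], [0.27, 2.55], [-1.08, 4.22], [0.17, 2.65], [-2.57, 2.57]. Speed limits (rad/s): [2.79, 2.79, 3.14, 3.14, 3.14, 3.14].

INTERFACE

Orientations are given as a rotation vector (axis times angle).
In Python, from bench import r gives the robot as it stands.
- The arm moves only by the tool step_arm, never from a script. Its argument "steps" is a list of rows, each a list of 3 entries, a list of its own where there are three numbers: the shift along the tool's x, y, z as a fraction of full scale, then the turn, a rotation vector about the tool's x, y, z as a fraction of full scale, then the gripper's target within -1 to 1 (fully open at 1, half-way at 0, shut at -1). A call has 1 to 20 rows; each row shifts and turns the commanded pose from where the row before left it, along the tool's axes as they then stand; what a row does not reach is not made up. Full scale, the value 1, is 0.04 m for a shift and 8 degrees for a turn. A row lasts 1/8 s, in which the tool goes at most 62.5 mm and 10.7 degrees, less where a joint would pass 70% of its speed; a pose out of reach is approached as far as the arm can. A call with a number of a shift or a turn outside -1 to 1 is refused whole. A call with a gripper value outside its range is refused whole. The fingers move at their own pace and stop on an object; "squeeze" is the grip in N (left out, the last holds). Time passes only in rows, so rows that do not move let the fingers close. It gives the time, the measured TCP pose, the force, the opening and the grip force at its end, in the units of the state.
- r.read_state(): the state, without advancing time (a new reading comes with each control period).
- r.capture(name): name is "scene" or "top"; returns a dict with "img" (400x640x3 uint8, red, green, blue), "mtx" (3x3 intrinsics, pixels), "k1" (the pictures are not rectified: a ray, as slopes to the right and down, at radius r is drawn at 1 + k1 r^2 times it, then the intrinsics apply), "position" and "rotation" of the camera in the world. Camera axes: x right, y down, z forward; pixel columns grow to the right and rows downward; lengths in m; the calibration is good to about 2 mm. A picture is of the moment at which its call begins. There is no depth.
- r.finish_job(): hands the job in; it is judged then, once.
The state is a dict: "time": time; "qpos": joint angles; "qvel": joint speeds; "joint_efforts": joint torques, N m; "position": TCP position; "eef_rot": TCP orientation; "ft_force": force on the tool from outside, world axes, zero at the start; "wrist_torque": the same for the moment, N m; "grip_width": finger opening in m; "grasp_force": force on a finger pad.
Only numpy, scipy, OpenCV 4.12 (cv2) and the standard library are available. Lean on these libraries where they do the work, as an engineer would, in place of code of your own. Each camera call takes 0.05 s, during which the arm holds its last target. There are 200 camera calls.

## Working session

There is one attempt and no reset: what is moved stays moved. The work goes in short steps, Python scripts to look and compute and a tool call to move; the robot and the scene stay as the last step left them, time stands still between calls to the robot, and variables do not carry over. Pictures are saved under pics/ and viewed, at most 17 in all, crops included, and the job is handed in when it is done.

Besides the shell and the picture viewer there is one more tool, called by a JSON object that holds its "method" and its "body", one argument or row to a line. step_arm: Moves the arm, as the interface text tells. Its arguments: {"type":"object","properties":{"steps":{"type":"array","items":{"type":"array"}},"squeeze":{"type":"number"}},"required":["steps"]}

```bash
mkdir -p pics
python3 - <<'E'
from bench import r
import cv2,numpy as np
for n in("scene","top"):
    c=r.capture(n); cv2.imwrite(f"pics/{n}0.png",c["img"][:,:,::-1]); print(n,c["mtx"].tolist(),c["k1"],np.round(c["position"],3),np.round(c["rotation"],3).tolist())
s=r.read_state();print(s, r.tips_ahead)
E
```

```text
scene [[442.5796164620653, 0.0, 320.5717795507392], [0.0, 442.5796164620653, 198.69330281365018], [0.0, 0.0, 1.0]] -0.01749315078919855 [-0.017 -0.438  0.585] [-2.009, 1.033, -0.524]
top [[518.4477667308237, 0.0, 326.2869850570418], [0.0, 518.4477667308237, 194.350423431481], [0.0, 0.0, 1.0]] 0.02477035981496938 [ 0.344 -0.011  1.065] [-2.022, 2.171, -0.254]
{'time': 0.1, 'qpos': array([ 1.04991757e+00,  8.78769432e-02,  1.37205374e+00,  4.56235170e-06,
        1.68360573e+00, -1.03101299e-01]), 'qvel': array([ 3.06434289e-05, -2.07557302e-03, -4.60733006e-03, -3.67461711e-04,
        6.41462105e-04, -1.27763752e-03]), 'joint_efforts': array([ 2.53743347e-03, -3.41254413e+01, -3.03299940e+01,  7.20587187e-02,
        3.04746337e-02, -1.02506822e-04]), 'position': array([0.22292264, 0.50228962, 0.21244853]), 'eef_rot': array([-6.51355543e-01, -3.07271156e+00,  2.90311738e-03]), 'ft_force': array([ 0.5310595 , -0.62931624, -0.12640187]), 'wrist_torque': array([-0.01137212,  0.03263073,  0.06027334]), 'grasp_force': 0.0, 'grip_width': 0.09375441760166578} 0.008
```

View pics/top0.png

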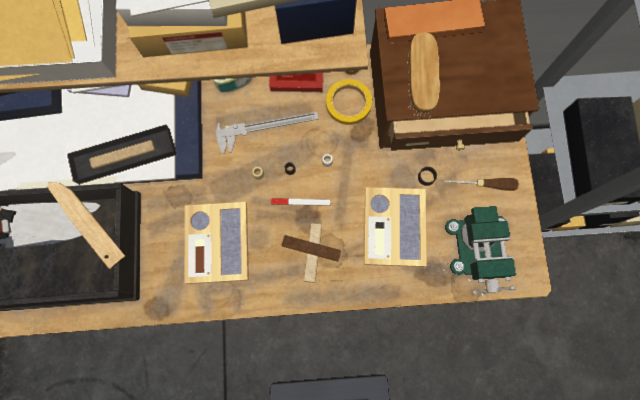

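View pics/scene0.png

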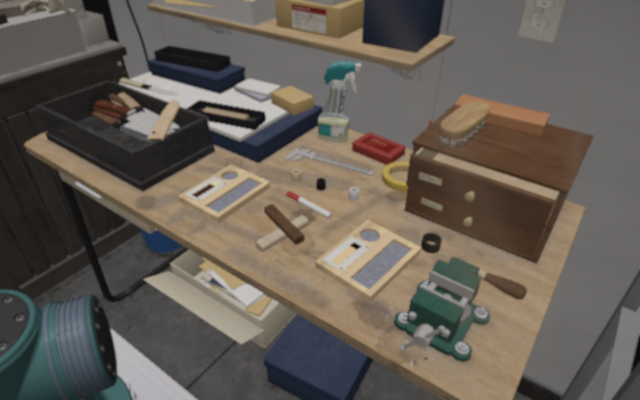

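The top view shows the crossed blanks near (312,250), the dark tray at (216,242) and the pale tray at (396,227). The cream, black and white ferrules are at (258,172), (290,168) and (327,159), the marker at (300,202) and the loupe at (427,176). I'll enlarge this area.

Run:
```python
import cv2
i=cv2.imread("pics/top0.png")
for n,(x,y,w,h,s) in dict(a=(170,140,160,150,5*1.0-1),b=(265,140,170,150,4)).items():
    s=int(s); c=cv2.resize(i[y:y+h,x:x+w],None,fx=s,fy=s,interpolation=cv2.INTER_CUBIC)
    for k in range(0,w,20): cv2.putText(c,str(x+k),(k*s,10),0,.35,(0,0,255),1); cv2.line(c,(k*s,12),(k*s,18),(0,0,255),1)
    for k in range(0,h,20): cv2.putText(c,str(y+k),(0,k*s+4),0,.35,(0,0,255),1); cv2.line(c,(24,k*s),(30,k*s),(0,0,255),1)
    cv2.imwrite(f"pics/top0{n}.png",c)
```

```text
(no output)
```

View pics/top0a.png

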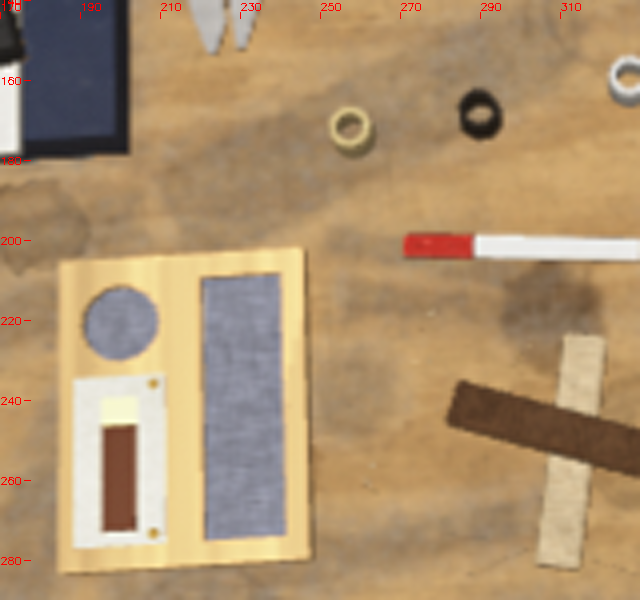

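View pics/top0b.png

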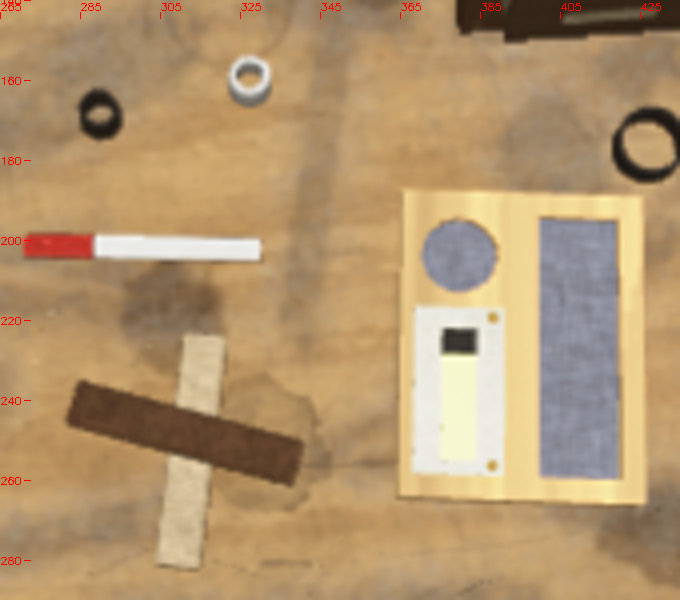

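The crops give tray corners, blank corners and ferrule rims to about a quarter pixel, so I'll convert those to world positions.

```bash
cat > h.py <<'E'
from bench import r
import numpy as np,cv2
from scipy.spatial.transform import Rotation as R
def ray(c,pts,z):
    K,k=c["mtx"],c["k1"]; p=np.atleast_2d(pts).astype(float)
    q=cv2.undistortPoints(p.reshape(-1,1,2),K,np.array([k,0,0,0,0])).reshape(-1,2)
    M=np.asarray(c["rotation"]); M=M if M.shape==(3,3) else R.from_rotvec(M).as_matrix()
    d=np.c_[q,np.ones(len(q))]@M.T; C=np.asarray(c["position"]); z=np.broadcast_to(z,len(q))
    return C+d*((z-C[2])/d[:,2])[:,None]
def A(p): return np.array(p)/4+[170,140]
def B(p): return np.array(p)/4+[265,140]
E
python3 - <<'E'
from h import *
c=r.capture("top")
def tray(n,cs,well):
    P=ray(c,cs,.016)[:,:2]; T=np.array([[-62.5,-80],[62.5,-80],[62.5,80],[-62.5,80]])/1e3
    m=P.mean(0); U,S,V=np.linalg.svd((P-m).T@T); Q=U@V; t=m; print(n,"centre",m,"yaw",np.arctan2(Q[1,0],Q[0,0]),"det",np.linalg.det(Q),"res",np.abs(P-(T@Q.T+m)).max())
    print(" sides",np.linalg.norm(P-np.roll(P,1,0),axis=1)); print(" groove",m+Q@[-.03,0]," well",m+Q@[.032,-.046],"ydir",np.arctan2(Q[1,1],Q[0,1]))
    print(" seen well",ray(c,[well],.016))
tray("dark",A([(59,262),(302,248),(309,557),(60,573)]),A((121,322)))
tray("pale",B([(404,190),(642,197),(645,504),(399,496)]),B((460,255)))
for n,cs,z in(("darkblank",[(82,381),(67,424),(303,443),(292,486)],.032),("paleblank",[(185,335),(225,338),(158,564),(200,568)],.014)):
    P=ray(c,B(cs),z)[:,:2]; a=(P[:2].mean(0),P[2:].mean(0)); d=a[1]-a[0]; print(n,P.mean(0),"len",np.linalg.norm(d),"w",np.linalg.norm(P[0]-P[1]),"ang",np.arctan2(d[1],d[0]))
for n,p in(("cream",A((352,126))),("black",A((480,112))),("white",B((250,77))),("loupe",B((648,143)))): print(n,ray(c,[p],.022)[0])
print("marker",ray(c,B([(25,245),(261,250)]),.008))
s=r.read_state();print(R.from_rotvec(s["eef_rot"]).as_matrix().round(3))
E
```

```text
dark centre [0.51315035 0.20656628] yaw -1.579131411716642 det -1.0000000000000002 res 0.0008208909581682855
 sides [0.15909449 0.1254433  0.15865532 0.12400892]
 groove [0.5134004  0.23656524]  well [0.55888204 0.17418398] ydir 3.133257568668048
 seen well [[0.55949    0.23725241 0.016     ]]
pale centre [ 0.51945839 -0.16176041] yaw -1.6751156616177338 det -1.0000000000000004 res 0.0007997226393316736
 sides [0.15904863 0.1237763  0.15911085 0.12347011]
 groove [ 0.52258229 -0.1319235 ]  well [ 0.56187615 -0.19837643] ydir 3.037273318766956
 seen well [[ 0.56820408 -0.13439224  0.016     ]]
darkblank [0.48371041 0.01281147] len 0.11586938337610522 w 0.022824888158445078 ang -1.9134346966722746
paleblank [0.47759125 0.01043367] len 0.1171673658160277 w 0.020628324404892578 ang 2.9643136812331687
cream [0.65389197 0.11412711 0.022     ]
black [0.65672685 0.04698197 0.022     ]
white [ 0.67021619 -0.03271946  0.022     ]
loupe [ 0.61943765 -0.23688789  0.022     ]
marker [[ 0.59146097  0.0907693   0.008     ]
 [ 0.57998471 -0.03202553  0.008     ]]
[[-0.914  0.406 -0.001]
 [ 0.406  0.914 -0.001]
 [ 0.    -0.002 -1.   ]]
```

Each tray's x axis points image-left (+y world), so I corrected the mirrored fit: dark groove (0.513, 0.177), well (0.559, 0.238), pale groove (0.516, -0.192), well (0.5685, -0.135). The computed well centres match the wells I see. Next I plan the approach over the dark blank, with tool y at yaw -0.342.

```bash
cat >> h.py <<'E'
def plan(*targets):
    s=r.read_state(); p=s["position"]; M=R.from_rotvec(s["eef_rot"])
    print("t",round(s["time"],2),"pos",p.round(4),"w",round(s["grip_width"],4),"f",round(s["grasp_force"],1))
    for x,y,z,yaw in targets:
        Y=np.array([np.cos(yaw),np.sin(yaw),0]); Z=np.array([0,0,-1.]); G=R.from_matrix(np.c_[np.cross(Y,Z),Y,Z])
        t=np.array([x,y,z]); print(" turn/8deg",((M.inv()*G).as_rotvec()/np.radians(8)).round(2)," then shift/40mm",(G.inv().apply(t-p)/.04).round(3)); p,M=t,G
E
python3 - <<'E'
from h import *
plan((.4837,.0128,.12,-.342),(.4837,.0128,.032,-.342))
E
```

```text
t 0.15 pos [0.223  0.5023 0.2126] w 0.094 f 0.0
 turn/8deg [-1.000e-02  1.000e-02  1.071e+01]  then shift/40mm [-9.344 10.245  2.315]
 turn/8deg [0. 0. 0.]  then shift/40mm [0.  0.  2.2]
```

{"method": "step_arm", "body": {
  "steps": [
    [[0, 0, 0], [0, 0, 0.974], 1],
    [[0, 0, 0], [0, 0, 0.974], 1],
    [[0, 0, 0], [0, 0, 0.974], 1],
    [[0, 0, 0], [0, 0, 0.974], 1],
    [[0, 0, 0], [0, 0, 0.974], 1],
    [[0, 0, 0], [0, 0, 0.974], 1],
    [[0, 0, 0], [0, 0, 0.974], 1],
    [[0, 0, 0], [0, 0, 0.974], 1],
    [[0, 0, 0], [0, 0, 0.974], 1],
    [[0, 0, 0], [0, 0, 0.974], 1],
    [[0, 0, 0], [0, 0, 0.974], 1]
  ],
  "squeeze": 15
}}

```text
time: 1.52
position: [0.223, 0.5025, 0.213]
eef_rot: [2.572, 1.804, -0.001]
ft_force: [0.8, -0.2, 0.1]
grip_width: 0.0938
grasp_force: 0.0
```

{"method": "step_arm", "body": {
  "steps": [
    [[-0.584, 0.64, 0], [0, 0, 0], 0.06],
    [[-0.584, 0.64, 0], [0, 0, 0], 0.06],
    [[-0.584, 0.64, 0], [0, 0, 0], 0.06],
    [[-0.584, 0.64, 0], [0, 0, 0], 0.06],
    [[-0.584, 0.64, 0], [0, 0, 0], 0.06],
    [[-0.584, 0.64, 0], [0, 0, 0], 0.06],
    [[-0.584, 0.64, 0], [0, 0, 0], 0.06],
    [[-0.584, 0.64, 0], [0, 0, 0], 0.06],
    [[-0.584, 0.64, 0], [0, 0, 0], 0.06],
    [[-0.584, 0.64, 0.35], [0, 0, 0], 0.06],
    [[-0.584, 0.64, 0.35], [0, 0, 0], 0.06],
    [[-0.584, 0.64, 0.35], [0, 0, 0], 0.06],
    [[-0.584, 0.64, 0.35], [0, 0, 0], 0.06],
    [[-0.584, 0.64, 0.35], [0, 0, 0], 0.06],
    [[-0.584, 0.64, 0.35], [0, 0, 0], 0.06],
    [[-0.584, 0.64, 0.2], [0, 0, 0], 0.06],
    [[0, 0, 0], [0, 0, 0], 0.06],
    [[0, 0, 0], [0, 0, 0], 0.06]
  ]
}}

```text
time: 3.78
position: [0.4829, 0.0135, 0.1214]
eef_rot: [-2.567, -1.809, 0.0]
ft_force: [0.3, -0.1, -0.2]
grip_width: 0.0499
grasp_force: 0.0
```

Run:
```python
from h import *
plan((.4837,.0128,.032,-.342))
c=r.capture("scene")["img"][150:300,200:360,::-1]; cv2.imwrite("pics/s1.png",cv2.resize(c,None,fx=4,fy=4,interpolation=cv2.INTER_CUBIC))
```

```text
t 3.77 pos [0.4829 0.0135 0.1214] w 0.0499 f 0.0
 turn/8deg [-0.01 -0.   -0.01]  then shift/40mm [-0.009  0.025  2.235]
```

View pics/s1.png

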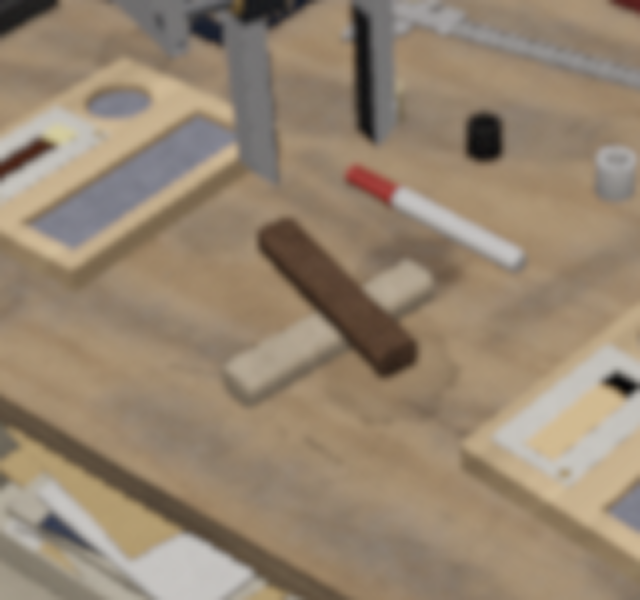

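The fingers hover over the crossing with nothing in the way. The dark blank (crop 335,295) is boxy with rounded edges. Descending and closing.

{"method": "step_arm", "body": {
  "steps": [
    [[0, 0.02, 0.5], [0, 0, 0], 0.06],
    [[0, 0, 0.5], [0, 0, 0], 0.06],
    [[0, 0, 0.5], [0, 0, 0], 0.06],
    [[0, 0, 0.4], [0, 0, 0], 0.06],
    [[0, 0, 0.3], [0, 0, 0], 0.06],
    [[0, 0, 0.02], [0, 0, 0], 0.06],
    [[0, 0, 0], [0, 0, 0], -0.4],
    [[0, 0, 0], [0, 0, 0], -0.7],
    [[0, 0, 0], [0, 0, 0], -0.7],
    [[0, 0, 0], [0, 0, 0], -0.7],
    [[0, 0, 0], [0, 0, 0], -0.7],
    [[0, 0, 0], [0, 0, 0], -0.7]
  ]
}}

```text
time: 5.32
position: [0.4846, 0.0126, 0.0333]
eef_rot: [2.567, 1.809, 0.002]
ft_force: [1.1, -1.0, 2.8]
grip_width: 0.0229
grasp_force: 15.0
```

Gripped at 22.9 mm. Lift straight up.

{"method": "step_arm", "body": {
  "steps": [
    [[0, 0, -0.2], [0, 0, 0], -0.7],
    [[0, 0, -0.4], [0, 0, 0], -0.7],
    [[0, 0, -0.6], [0, 0, 0], -0.7],
    [[0, 0, -0.7], [0, 0, 0], -0.7],
    [[0, 0, -0.5], [0, 0, 0], -0.7],
    [[0, 0, 0], [0, 0, 0], -0.7],
    [[0, 0, 0], [0, 0, 0], -0.7]
  ]
}}

```text
time: 6.2
position: [0.4835, 0.0128, 0.1281]
eef_rot: [-2.567, -1.809, 0.001]
ft_force: [-0.3, 0.0, -0.9]
grip_width: 0.0228
grasp_force: 15.0
```

Run:
```python
from h import *
# dark groove: TCP z at place: blank bottom 8 -> centre 17.5, tcp = centre+4 -> place at .0255 (tips 17.5)
plan((.513,.1768,.12,-1.579),(.513,.1768,.0268,-1.579))
c=r.capture("scene")["img"][130:280,200:360,::-1]; cv2.imwrite("pics/s2.png",cv2.resize(c,None,fx=4,fy=4,interpolation=cv2.INTER_CUBIC))
```

```text
t 6.2 pos [0.4835 0.0128 0.1281] w 0.0228 f 15.0
 turn/8deg [-0.01  0.01  8.85]  then shift/40mm [ 0.704 -4.107  0.203]
 turn/8deg [0. 0. 0.]  then shift/40mm [0.   0.   2.33]
```

View pics/s2.png

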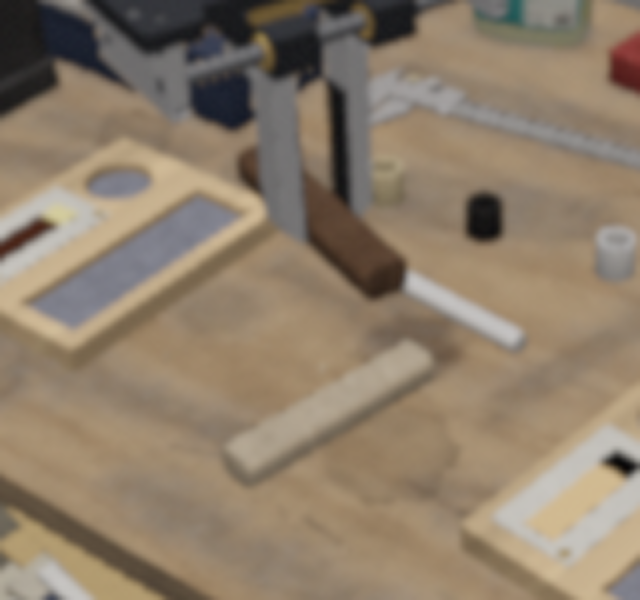

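The dark blank hangs level in the jaws and the pale blank still lies where it was (crop 330,410). Now I turn and carry the dark blank to the dark groove.

{"method": "step_arm", "body": {
  "steps": [
    [[0, 0, 0], [0, 0, 0.885], -0.7],
    [[0, 0, 0], [0, 0, 0.885], -0.7],
    [[0, 0, 0], [0, 0, 0.885], -0.7],
    [[0, 0, 0], [0, 0, 0.885], -0.7],
    [[0, 0, 0], [0, 0, 0.885], -0.7],
    [[0, 0, 0], [0, 0, 0.885], -0.7],
    [[0, 0, 0], [0, 0, 0.885], -0.7],
    [[0, 0, 0], [0, 0, 0.885], -0.7],
    [[0, 0, 0], [0, 0, 0.885], -0.7],
    [[0, 0, 0], [0, 0, 0.885], -0.7],
    [[0.1, -0.587, 0], [0, 0, 0], -0.7],
    [[0.1, -0.587, 0], [0, 0, 0], -0.7],
    [[0.1, -0.587, 0], [0, 0, 0], -0.7],
    [[0.1, -0.587, 0], [0, 0, 0], -0.7],
    [[0.1, -0.587, 0], [0, 0, 0], -0.7],
    [[0.1, -0.587, 0], [0, 0, 0], -0.7],
    [[0.1, -0.587, 0], [0, 0, 0], -0.7],
    [[0, 0, 0], [0, 0, 0], -0.7],
    [[0, 0, 0], [0, 0, 0], -0.7]
  ]
}}

```text
time: 8.62
position: [0.5127, 0.1762, 0.1277]
eef_rot: [3.141, -0.012, -0.003]
ft_force: [-0.0, -0.3, 0.1]
grip_width: 0.0229
grasp_force: 15.0
```

Run:
```python
from h import *
plan((.513,.1768,.0268,-1.579))
c=r.capture("scene")["img"][110:260,140:300,::-1]; cv2.imwrite("pics/s3.png",cv2.resize(c,None,fx=4,fy=4,interpolation=cv2.INTER_CUBIC))
```

```text
t 8.62 pos [0.5127 0.1762 0.1277] w 0.0229 f 15.0
 turn/8deg [0.01 0.01 0.  ]  then shift/40mm [ 0.007 -0.016  2.523]
```

View pics/s3.png

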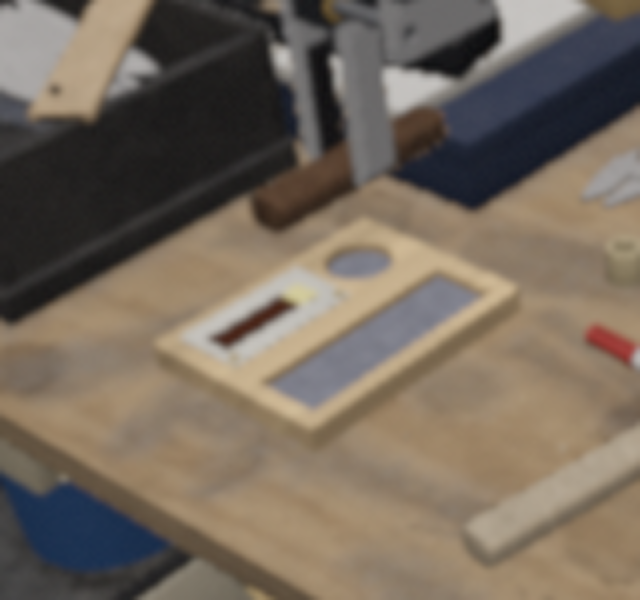

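The blank is level and parallel to the groove. Descend, release, lift.

{"method": "step_arm", "body": {
  "steps": [
    [[0.007, -0.016, 0.5], [0, 0, 0], -0.7],
    [[0, 0, 0.6], [0, 0, 0], -0.7],
    [[0, 0, 0.6], [0, 0, 0], -0.7],
    [[0, 0, 0.4], [0, 0, 0], -0.7],
    [[0, 0, 0.25], [0, 0, 0], -0.7],
    [[0, 0, 0.15], [0, 0, 0], -0.7],
    [[0, 0, 0.02], [0, 0, 0], -0.7],
    [[0, 0, 0], [0, 0, 0], -0.7],
    [[0, 0, 0], [0, 0, 0], -0.1],
    [[0, 0, 0], [0, 0, 0], -0.1],
    [[0, 0, 0], [0, 0, 0], -0.1],
    [[0, 0, -0.3], [0, 0, 0], -0.1],
    [[0, 0, -0.6], [0, 0, 0], -0.1],
    [[0, 0, -0.7], [0, 0, 0], -0.1],
    [[0, 0, -0.7], [0, 0, 0], -0.1],
    [[0, 0, 0], [0, 0, 0], -0.1]
  ]
}}

```text
time: 10.68
position: [0.5157, 0.178, 0.1236]
eef_rot: [-3.14, 0.012, -0.011]
ft_force: [0.7, 0.5, -0.1]
grip_width: 0.0424
grasp_force: 0.0
```

Run:
```python
from h import *
plan((.4776,.0104,.12,-1.748),(.4776,.0104,.0145,-1.748))
c=r.capture("scene")["img"][130:280,160:320,::-1]; cv2.imwrite("pics/s4.png",cv2.resize(c,None,fx=4,fy=4,interpolation=cv2.INTER_CUBIC))
```

```text
t 10.68 pos [0.5157 0.178  0.1236] w 0.0424 f 0.0
 turn/8deg [-0.02 -0.05  1.21]  then shift/40mm [-0.198  4.292  0.089]
 turn/8deg [0. 0. 0.]  then shift/40mm [0.    0.    2.637]
```

View pics/s4.png

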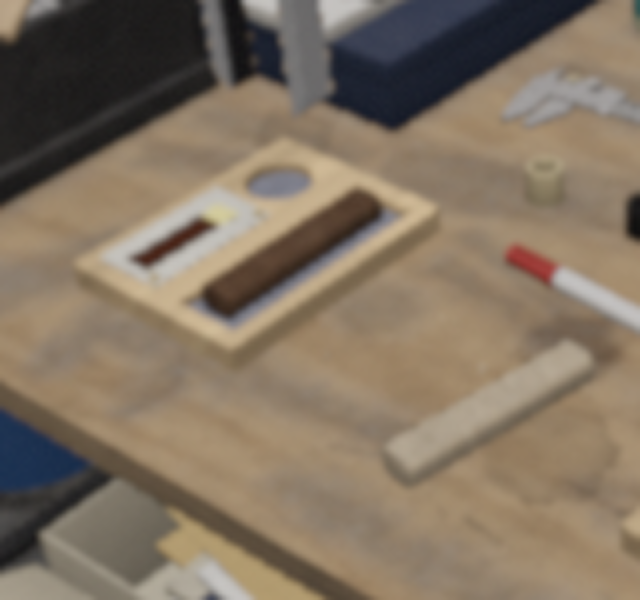

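The dark blank lies in the groove. The pale blank is unmoved at crop (490,410). Going for the pale blank.

{"method": "step_arm", "body": {
  "steps": [
    [[0, 0, 0], [0, -0.05, 0.6], -0.1],
    [[0, 0, 0], [0, 0, 0.61], -0.1],
    [[-0.03, 0.613, 0], [0, 0, 0], -0.1],
    [[-0.03, 0.613, 0], [0, 0, 0], -0.1],
    [[-0.03, 0.613, 0], [0, 0, 0], -0.1],
    [[-0.03, 0.613, 0], [0, 0, 0], -0.1],
    [[-0.03, 0.613, 0], [0, 0, 0], -0.1],
    [[-0.03, 0.613, 0], [0, 0, 0], -0.1],
    [[-0.02, 0.613, 0], [0, 0, 0], -0.1],
    [[0, 0, 0], [0, 0, 0], 0],
    [[0, 0, 0], [0, 0, 0], 0]
  ]
}}

```text
time: 12.1
position: [0.4751, 0.0105, 0.1191]
eef_rot: [-3.129, 0.277, 0.014]
ft_force: [-0.3, 0.3, -0.1]
grip_width: 0.0473
grasp_force: 0.0
```

Run:
```python
from h import *
plan((.4776,.0104,.0145,-1.748))
```

```text
t 12.1 pos [0.4751 0.0105 0.1191] w 0.0473 f 0.0
 turn/8deg [0.   0.06 0.  ]  then shift/40mm [ 0.063 -0.009  2.616]
```

{"method": "step_arm", "body": {
  "steps": [
    [[0.06, -0.01, 0.5], [0, 0.06, 0], 0],
    [[0, 0, 0.6], [0, 0, 0], 0],
    [[0, 0, 0.6], [0, 0, 0], 0],
    [[0, 0, 0.5], [0, 0, 0], 0],
    [[0, 0, 0.3], [0, 0, 0], 0],
    [[0, 0, 0.12], [0, 0, 0], 0],
    [[0, 0, 0], [0, 0, 0], 0],
    [[0, 0, 0], [0, 0, 0], -0.4],
    [[0, 0, 0], [0, 0, 0], -0.7],
    [[0, 0, 0], [0, 0, 0], -0.7],
    [[0, 0, 0], [0, 0, 0], -0.7],
    [[0, 0, 0], [0, 0, 0], -0.7],
    [[0, 0, 0], [0, 0, 0], -0.7],
    [[0, 0, -0.4], [0, 0, 0], -0.7],
    [[0, 0, -0.6], [0, 0, 0], -0.7],
    [[0, 0, -0.7], [0, 0, 0], -0.7],
    [[0, 0, -0.7], [0, 0, 0], -0.7],
    [[0, 0, 0], [0, 0, 0], -0.7],
    [[0, 0, 0], [0, 0, 0], -0.7]
  ]
}}

```text
time: 14.48
position: [0.4771, 0.01, 0.1104]
eef_rot: [3.128, -0.277, -0.0]
ft_force: [-1.8, -0.2, 0.3]
grip_width: 0.0229
grasp_force: 15.0
```

Run:
```python
from h import *
plan((.5163,-.1916,.11,-1.675),(.5163,-.1916,.0268,-1.675))
```

```text
t 14.47 pos [0.4771 0.01   0.1104] w 0.0229 f 15.0
 turn/8deg [ 0.01 -0.   -0.52]  then shift/40mm [1.498 4.91  0.009]
 turn/8deg [0. 0. 0.]  then shift/40mm [0.   0.   2.08]
```

{"method": "step_arm", "body": {
  "steps": [
    [[0, 0, 0], [0, 0, -0.52], -0.7],
    [[0.187, 0.614, 0], [0, 0, 0], -0.7],
    [[0.187, 0.614, 0], [0, 0, 0], -0.7],
    [[0.187, 0.614, 0], [0, 0, 0], -0.7],
    [[0.187, 0.614, 0], [0, 0, 0], -0.7],
    [[0.187, 0.614, 0], [0, 0, 0], -0.7],
    [[0.187, 0.614, 0], [0, 0, 0], -0.7],
    [[0.187, 0.614, 0], [0, 0, 0], -0.7],
    [[0.187, 0.614, 0], [0, 0, 0], -0.7],
    [[0, 0, 0], [0, 0, 0], -0.7],
    [[0, 0, 0], [0, 0, 0], -0.7]
  ]
}}

```text
time: 15.85
position: [0.516, -0.1908, 0.1101]
eef_rot: [-3.137, 0.163, 0.002]
ft_force: [-0.1, -0.2, -0.8]
grip_width: 0.0226
grasp_force: 15.0
```

Run:
```python
from h import *
plan((.5163,-.1916,.0268,-1.675))
c=r.capture("scene")["img"][130:280,240:400,::-1]; cv2.imwrite("pics/s5.png",cv2.resize(c,None,fx=4,fy=4,interpolation=cv2.INTER_CUBIC))
```

```text
t 15.85 pos [ 0.516  -0.1908  0.1101] w 0.0226 f 15.0
 turn/8deg [-0.    0.01  0.  ]  then shift/40mm [0.008 0.019 2.082]
```

View pics/s5.png

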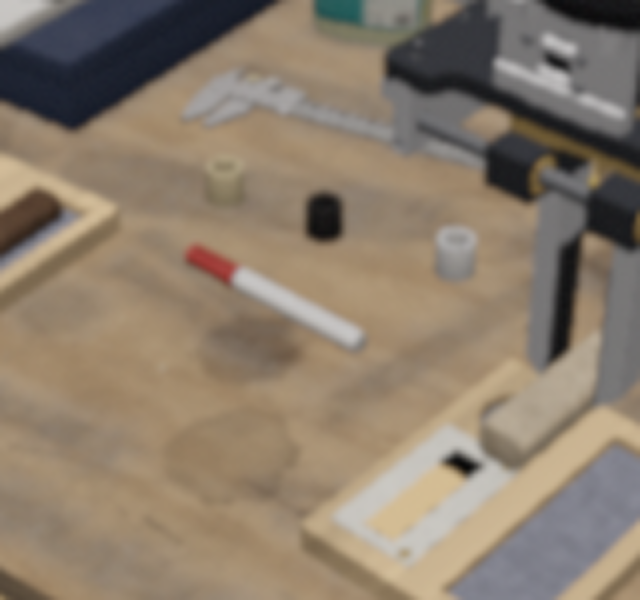

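The pale blank is held level and parallel to its groove; everything else is undisturbed. Lower it and release.

{"method": "step_arm", "body": {
  "steps": [
    [[0.008, 0.019, 0.4], [0, 0, 0], -0.7],
    [[0, 0, 0.5], [0, 0, 0], -0.7],
    [[0, 0, 0.5], [0, 0, 0], -0.7],
    [[0, 0, 0.35], [0, 0, 0], -0.7],
    [[0, 0, 0.2], [0, 0, 0], -0.7],
    [[0, 0, 0.12], [0, 0, 0], -0.7],
    [[0, 0, 0], [0, 0, 0], -0.7],
    [[0, 0, 0], [0, 0, 0], -0.7],
    [[0, 0, 0], [0, 0, 0], -0.1],
    [[0, 0, 0], [0, 0, 0], -0.1],
    [[0, 0, 0], [0, 0, 0], -0.1],
    [[0, 0, -0.3], [0, 0, 0], -0.1],
    [[0, 0, -0.6], [0, 0, 0], -0.1],
    [[0, 0, -0.7], [0, 0, 0], -0.1],
    [[0, 0, -0.7], [0, 0, 0], -0.1],
    [[0, 0, 0], [0, 0, 0], -0.1]
  ]
}}

```text
time: 17.9
position: [0.519, -0.1934, 0.1245]
eef_rot: [3.133, -0.163, 0.013]
ft_force: [0.0, -0.6, -0.5]
grip_width: 0.0424
grasp_force: 0.0
```

Run:
```python
from h import *
# ferrule grips: tips ~10 mm -> tcp .018
plan((.6567,.047,.12,-1.4),(.6567,.047,.018,-1.4))
c=r.capture("scene")["img"][160:310,300:460,::-1]; cv2.imwrite("pics/s6.png",cv2.resize(c,None,fx=4,fy=4,interpolation=cv2.INTER_CUBIC))
```

```text
t 17.9 pos [ 0.519  -0.1934  0.1245] w 0.0424 f 0.0
 turn/8deg [ 0.03 -0.06 -1.97]  then shift/40mm [ 4.413 -5.339  0.112]
 turn/8deg [0. 0. 0.]  then shift/40mm [0.   0.   2.55]
```

View pics/s6.png

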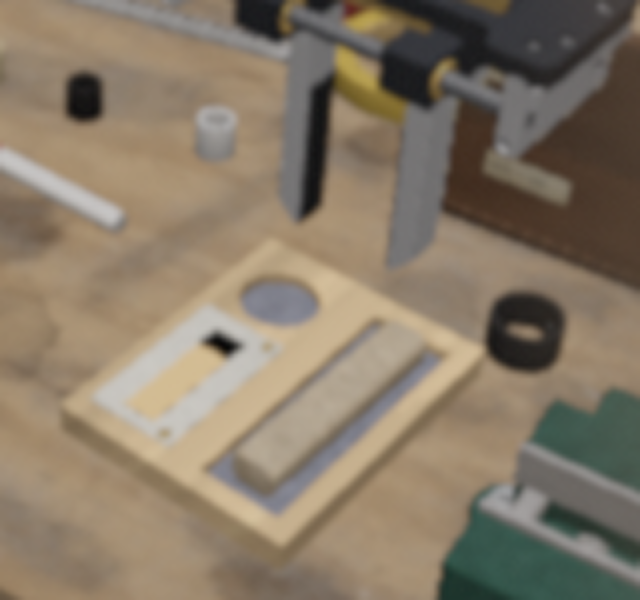

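The pale blank rests in its groove. Next is the black ferrule.

{"method": "step_arm", "body": {
  "steps": [
    [[0, 0, 0], [0.03, -0.06, -0.98], -0.1],
    [[0, 0, 0], [0, 0, -0.98], -0.1],
    [[0.368, -0.445, 0], [0, 0, 0], 0],
    [[0.368, -0.445, 0], [0, 0, 0], 0],
    [[0.368, -0.445, 0], [0, 0, 0], 0],
    [[0.368, -0.445, 0], [0, 0, 0], 0],
    [[0.368, -0.445, 0], [0, 0, 0], 0],
    [[0.368, -0.445, 0], [0, 0, 0], 0],
    [[0.368, -0.445, 0], [0, 0, 0], 0],
    [[0.368, -0.445, 0], [0, 0, 0], 0],
    [[0.368, -0.445, 0], [0, 0, 0], 0],
    [[0.368, -0.445, 0], [0, 0, 0], 0],
    [[0.368, -0.445, 0], [0, 0, 0], 0],
    [[0.365, -0.445, 0], [0, 0, 0], 0],
    [[0, 0, 0], [0, 0, 0], 0],
    [[0, 0, 0], [0, 0, 0], 0]
  ]
}}

```text
time: 19.95
position: [0.6549, 0.0475, 0.1205]
eef_rot: [-3.127, -0.265, 0.011]
ft_force: [-0.9, -0.2, 0.3]
grip_width: 0.0472
grasp_force: 0.0
```

Run:
```python
from h import *
plan((.6567,.047,.018,-1.4))
```

```text
t 19.95 pos [0.6549 0.0475 0.1205] w 0.0472 f 0.0
 turn/8deg [-0.03  0.05 -0.01]  then shift/40mm [0.041 0.021 2.562]
```

{"method": "step_arm", "body": {
  "steps": [
    [[0.04, 0.02, 0.5], [-0.03, 0.05, 0], 0],
    [[0, 0, 0.6], [0, 0, 0], 0],
    [[0, 0, 0.6], [0, 0, 0], 0],
    [[0, 0, 0.5], [0, 0, 0], 0],
    [[0, 0, 0.25], [0, 0, 0], 0],
    [[0, 0, 0.11], [0, 0, 0], 0],
    [[0, 0, 0], [0, 0, 0], 0],
    [[0, 0, 0], [0, 0, 0], -0.4],
    [[0, 0, 0], [0, 0, 0], -0.7],
    [[0, 0, 0], [0, 0, 0], -0.7],
    [[0, 0, 0], [0, 0, 0], -0.7],
    [[0, 0, 0], [0, 0, 0], -0.7],
    [[0, 0, 0], [0, 0, 0], -0.7]
  ],
  "squeeze": 10
}}

```text
time: 21.58
position: [0.657, 0.0474, 0.0187]
eef_rot: [-3.13, -0.266, -0.002]
ft_force: [-0.7, 0.2, 3.3]
grip_width: 0.0207
grasp_force: 10.0
```

{"method": "step_arm", "body": {
  "steps": [
    [[0, 0, -0.3], [0, 0, 0], -0.7],
    [[0, 0, -0.5], [0, 0, 0], -0.7],
    [[0, 0, -0.6], [0, 0, 0], -0.7],
    [[0, 0, -0.6], [0, 0, 0], -0.7],
    [[0, 0, -0.3], [0, 0, 0], -0.7],
    [[0, 0, 0], [0, 0, 0], -0.7]
  ]
}}

```text
time: 22.32
position: [0.6575, 0.0474, 0.1121]
eef_rot: [-3.13, -0.266, -0.006]
ft_force: [-0.0, -0.0, -0.4]
grip_width: 0.0206
grasp_force: 10.0
```

Run:
```python
from h import *
plan((.5684,-.1346,.11,-1.4),(.5684,-.1346,.0275,-1.4))
```

```text
t 22.32 pos [0.6575 0.0474 0.1121] w 0.0206 f 10.0
 turn/8deg [ 0.   -0.03 -0.01]  then shift/40mm [-2.968  4.105  0.053]
 turn/8deg [0. 0. 0.]  then shift/40mm [0.    0.    2.062]
```

The grip reads 20.6 mm where I expected 23, so I'll look before placing.

Run:
```python
from h import *
c=r.capture("scene")["img"][100:220,260:400,::-1]; cv2.imwrite("pics/s7.png",cv2.resize(c,None,fx=5,fy=5,interpolation=cv2.INTER_CUBIC)[:600])
```

```text
(no output)
```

View pics/s7.png

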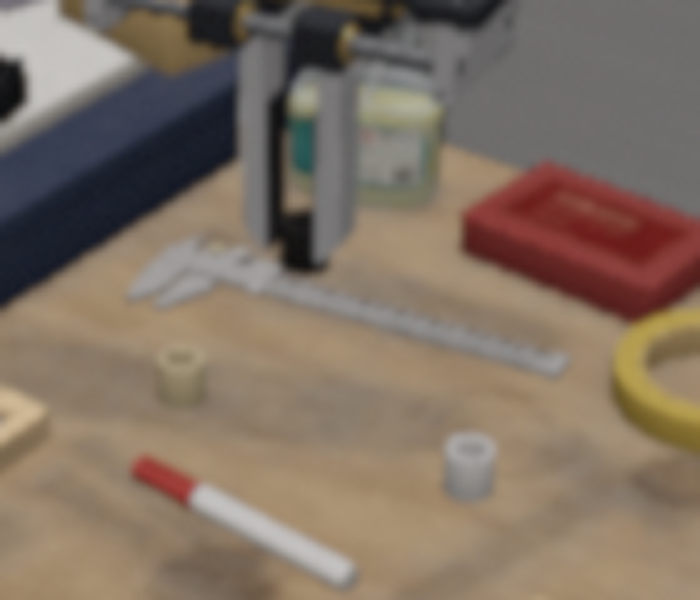

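The ferrule hangs upright between the tips (crop 305,240). I'll check its centre from the rim.

Run:
```python
from h import *
c=r.capture("scene"); p=ray(c,[(260+305/5,100+271/5)],.0934)[0]; d=p-c["position"]; d=d[:2]/np.linalg.norm(d[:2]); print("near bottom edge",p,"centre",p[:2]+.0115*d)
```

```text
near bottom edge [0.65665309 0.04045305 0.0934    ] centre [0.66602945 0.04711141]
```

Run:
```python
from h import *
c=r.capture("scene")
for n,px,z in(("black",(305,271),.0934),("cream",(182,405),0),("white",(470,501),0)):
    p=ray(c,[(260+px[0]/5,100+px[1]/5)],z)[0]; d=p-c["position"]; d=d[:2]/np.linalg.norm(d[:2]); print(n,p[:2]+.0115*d)
c=r.capture("top")["img"][100:220,220:360,::-1]; cv2.imwrite("pics/t1.png",cv2.resize(c,None,fx=5,fy=5,interpolation=cv2.INTER_CUBIC))
```

```text
black [0.66602945 0.04711141]
cream [0.66005008 0.11440214]
white [ 0.67598386 -0.03714909]
```

View pics/t1.png

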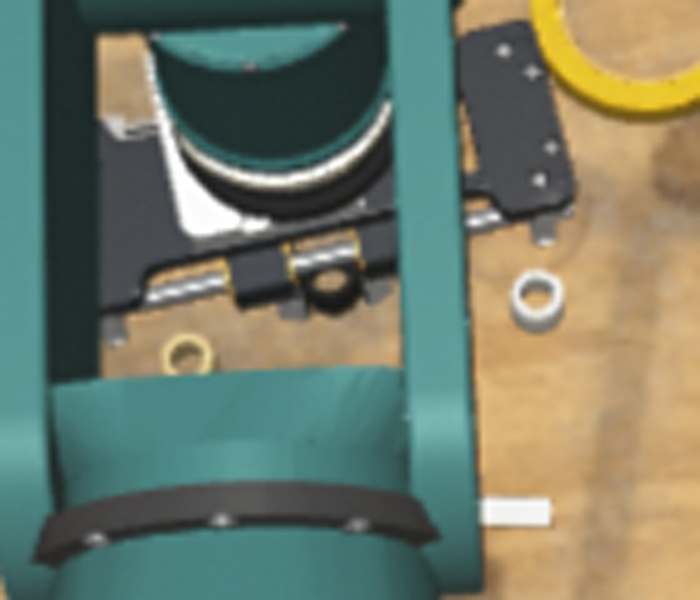

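The ring sits about 2–3 mm towards +x between the pads, upright, in both views after removing the common bias. I'll shift the target x by -2.5 mm, well inside the 8 mm clearance.

Run:
```python
from h import *
plan((.566,-.1344,.11,-1.4))
```

```text
t 22.52 pos [0.6558 0.0473 0.1087] w 0.021 f 10.0
 turn/8deg [-0.01  0.01 -0.01]  then shift/40mm [-2.985  4.096 -0.034]
```

{"method": "step_arm", "body": {
  "steps": [
    [[-0.298, 0.41, 0], [0, 0, 0], -0.7],
    [[-0.298, 0.41, 0], [0, 0, 0], -0.7],
    [[-0.298, 0.41, 0], [0, 0, 0], -0.7],
    [[-0.298, 0.41, 0], [0, 0, 0], -0.7],
    [[-0.298, 0.41, 0], [0, 0, 0], -0.7],
    [[-0.298, 0.41, 0], [0, 0, 0], -0.7],
    [[-0.298, 0.41, 0], [0, 0, 0], -0.7],
    [[-0.298, 0.41, 0], [0, 0, 0], -0.7],
    [[-0.298, 0.41, 0], [0, 0, 0], -0.7],
    [[-0.298, 0.41, 0], [0, 0, 0], -0.7],
    [[0, 0, 0], [0, 0, 0], -0.7],
    [[0, 0, 0], [0, 0, 0], -0.7]
  ]
}}

```text
time: 24.02
position: [0.5669, -0.1342, 0.1101]
eef_rot: [-3.129, -0.266, -0.002]
ft_force: [-0.6, 1.1, -0.0]
grip_width: 0.021
grasp_force: 10.0
```

Run:
```python
from h import *
plan((.566,-.1344,.0272,-1.4))
```

```text
t 24.02 pos [ 0.5669 -0.1342  0.1101] w 0.021 f 10.0
 turn/8deg [-0.01 -0.01 -0.01]  then shift/40mm [-0.023  0.     2.072]
```

{"method": "step_arm", "body": {
  "steps": [
    [[-0.02, 0, 0.4], [0, 0, 0], -0.7],
    [[0, 0, 0.5], [0, 0, 0], -0.7],
    [[0, 0, 0.5], [0, 0, 0], -0.7],
    [[0, 0, 0.35], [0, 0, 0], -0.7],
    [[0, 0, 0.2], [0, 0, 0], -0.7],
    [[0, 0, 0.1], [0, 0, 0], -0.7],
    [[0, 0, 0.02], [0, 0, 0], -0.7],
    [[0, 0, 0], [0, 0, 0], -0.7],
    [[0, 0, 0], [0, 0, 0], -0.7]
  ]
}}

```text
time: 25.15
position: [0.5665, -0.1347, 0.0279]
eef_rot: [3.13, 0.266, 0.003]
ft_force: [-0.4, -0.3, -0.5]
grip_width: 0.0211
grasp_force: 10.0
```

{"method": "step_arm", "body": {
  "steps": [
    [[0, 0, 0], [0, 0, 0], -0.3],
    [[0, 0, 0], [0, 0, 0], -0.2],
    [[0, 0, 0], [0, 0, 0], -0.2],
    [[0, 0, 0], [0, 0, 0], -0.2],
    [[0, 0, -0.3], [0, 0, 0], -0.2],
    [[0, 0, -0.6], [0, 0, 0], -0.2],
    [[0, 0, -0.7], [0, 0, 0], -0.2],
    [[0, 0, -0.7], [0, 0, 0], -0.2],
    [[0, 0, 0], [0, 0, 0], -0.2]
  ]
}}

```text
time: 26.28
position: [0.5681, -0.1352, 0.1231]
eef_rot: [3.128, 0.266, 0.012]
ft_force: [-0.3, 0.6, 0.3]
grip_width: 0.0378
grasp_force: 0.0
```

Run:
```python
from h import *
plan((.656,.1142,.12,-1.3),(.656,.1142,.018,-1.3))
c=r.capture("scene")["img"][160:310,280:440,::-1]; cv2.imwrite("pics/s8.png",cv2.resize(c,None,fx=4,fy=4,interpolation=cv2.INTER_CUBIC))
```

```text
t 26.27 pos [ 0.5681 -0.1352  0.1231] w 0.0378 f 0.0
 turn/8deg [ 0.03 -0.05 -0.73]  then shift/40mm [ 3.786 -5.42   0.079]
 turn/8deg [0. 0. 0.]  then shift/40mm [0.   0.   2.55]
```

View pics/s8.png

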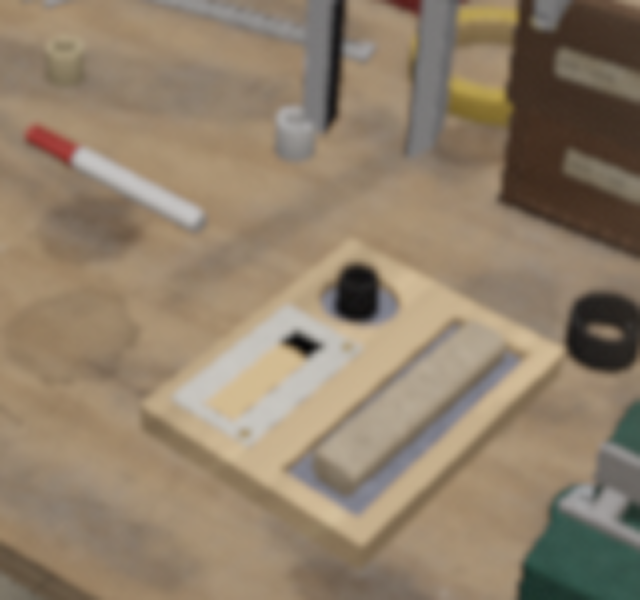

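The black ferrule stands upright in its well. Next the cream one, nudging x by 2.5 mm.

{"method": "step_arm", "body": {
  "steps": [
    [[0, 0, 0], [0.03, -0.05, -0.73], -0.1],
    [[0.317, -0.452, 0], [0, 0, 0], 0],
    [[0.317, -0.452, 0], [0, 0, 0], 0],
    [[0.317, -0.452, 0], [0, 0, 0], 0],
    [[0.317, -0.452, 0], [0, 0, 0], 0],
    [[0.317, -0.452, 0], [0, 0, 0], 0],
    [[0.317, -0.452, 0], [0, 0, 0], 0],
    [[0.317, -0.452, 0], [0, 0, 0], 0],
    [[0.317, -0.452, 0], [0, 0, 0], 0],
    [[0.317, -0.452, 0], [0, 0, 0], 0],
    [[0.317, -0.452, 0], [0, 0, 0], 0],
    [[0.317, -0.452, 0], [0, 0, 0], 0],
    [[0.317, -0.452, 0], [0, 0, 0], 0],
    [[0, 0, 0], [0, 0, 0], 0],
    [[0, 0, 0], [0, 0, 0], 0]
  ]
}}

```text
time: 28.2
position: [0.6543, 0.115, 0.1192]
eef_rot: [-3.109, -0.424, 0.011]
ft_force: [-1.4, -0.2, -0.7]
grip_width: 0.0472
grasp_force: 0.0
```

Run:
```python
from h import *
plan((.657,.1142,.018,-1.3))
```

```text
t 28.2 pos [0.6543 0.115  0.1192] w 0.0472 f 0.0
 turn/8deg [-0.03  0.05  0.  ]  then shift/40mm [0.059 0.037 2.531]
```

{"method": "step_arm", "body": {
  "steps": [
    [[0.06, 0.04, 0.5], [-0.03, 0.05, 0], 0],
    [[0, 0, 0.6], [0, 0, 0], 0],
    [[0, 0, 0.6], [0, 0, 0], 0],
    [[0, 0, 0.48], [0, 0, 0], 0],
    [[0, 0, 0.25], [0, 0, 0], 0],
    [[0, 0, 0.1], [0, 0, 0], 0],
    [[0, 0, 0], [0, 0, 0], 0],
    [[0, 0, 0], [0, 0, 0], -0.4],
    [[0, 0, 0], [0, 0, 0], -0.7],
    [[0, 0, 0], [0, 0, 0], -0.7],
    [[0, 0, 0], [0, 0, 0], -0.7],
    [[0, 0, 0], [0, 0, 0], -0.7],
    [[0, 0, 0], [0, 0, 0], -0.7]
  ]
}}

```text
time: 29.82
position: [0.6574, 0.1146, 0.0186]
eef_rot: [-3.112, -0.425, -0.003]
ft_force: [-0.8, -0.8, 2.3]
grip_width: 0.0209
grasp_force: 10.0
```

{"method": "step_arm", "body": {
  "steps": [
    [[0, 0, -0.3], [0, 0, 0], -0.7],
    [[0, 0, -0.5], [0, 0, 0], -0.7],
    [[0, 0, -0.6], [0, 0, 0], -0.7],
    [[0, 0, -0.6], [0, 0, 0], -0.7],
    [[0, 0, -0.3], [0, 0, 0], -0.7],
    [[0, 0, 0], [0, 0, 0], -0.7]
  ]
}}

```text
time: 30.58
position: [0.6579, 0.1145, 0.1122]
eef_rot: [-3.112, -0.425, -0.007]
ft_force: [-0.1, -0.2, -0.3]
grip_width: 0.0205
grasp_force: 10.0
```

Run:
```python
from h import *
plan((.5594,.2378,.11,-1.3))
c=r.capture("scene")["img"][100:220,230:370,::-1]; cv2.imwrite("pics/s9.png",cv2.resize(c,None,fx=5,fy=5,interpolation=cv2.INTER_CUBIC)[:600])
```

```text
t 30.57 pos [0.6579 0.1145 0.1122] w 0.0205 f 10.0
 turn/8deg [-0.   -0.03  0.  ]  then shift/40mm [-1.548 -3.629  0.055]
```

View pics/s9.png

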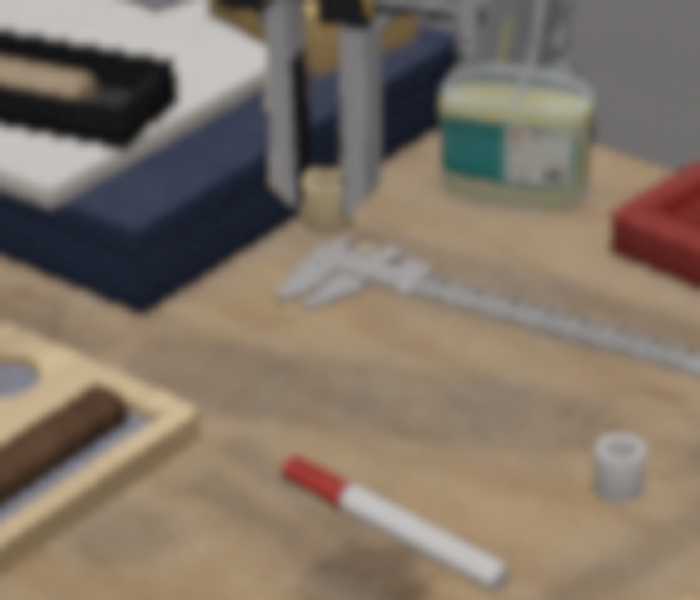

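The cream ferrule is held upright and centred; carrying it to its well.

{"method": "step_arm", "body": {
  "steps": [
    [[-0.174, -0.403, 0], [0, 0, 0], -0.7],
    [[-0.174, -0.403, 0], [0, 0, 0], -0.7],
    [[-0.174, -0.403, 0], [0, 0, 0], -0.7],
    [[-0.174, -0.403, 0], [0, 0, 0], -0.7],
    [[-0.174, -0.403, 0], [0, 0, 0], -0.7],
    [[-0.174, -0.403, 0], [0, 0, 0], -0.7],
    [[-0.174, -0.403, 0], [0, 0, 0], -0.7],
    [[-0.174, -0.403, 0], [0, 0, 0], -0.7],
    [[-0.174, -0.403, 0], [0, 0, 0], -0.7],
    [[0, 0, 0], [0, 0, 0], -0.7],
    [[0, 0, 0], [0, 0, 0], -0.7]
  ]
}}

```text
time: 32.0
position: [0.558, 0.2373, 0.1102]
eef_rot: [-3.112, -0.425, -0.002]
ft_force: [1.0, -0.1, -0.5]
grip_width: 0.0212
grasp_force: 10.0
```

Run:
```python
from h import *
plan((.5585,.2377,.0275,-1.3))
```

```text
t 32.0 pos [0.558  0.2373 0.1102] w 0.0212 f 10.0
 turn/8deg [-0.   -0.01  0.  ]  then shift/40mm [ 0.016 -0.007  2.068]
```

{"method": "step_arm", "body": {
  "steps": [
    [[0.016, -0.007, 0.4], [0, 0, 0], -0.7],
    [[0, 0, 0.5], [0, 0, 0], -0.7],
    [[0, 0, 0.5], [0, 0, 0], -0.7],
    [[0, 0, 0.35], [0, 0, 0], -0.7],
    [[0, 0, 0.2], [0, 0, 0], -0.7],
    [[0, 0, 0.1], [0, 0, 0], -0.7],
    [[0, 0, 0.02], [0, 0, 0], -0.7],
    [[0, 0, 0], [0, 0, 0], -0.7],
    [[0, 0, 0], [0, 0, 0], -0.7]
  ]
}}

```text
time: 33.12
position: [0.5588, 0.2381, 0.0281]
eef_rot: [-3.112, -0.425, -0.003]
ft_force: [0.3, 0.7, -0.7]
grip_width: 0.0211
grasp_force: 10.0
```

{"method": "step_arm", "body": {
  "steps": [
    [[0, 0, 0], [0, 0, 0], -0.3],
    [[0, 0, 0], [0, 0, 0], -0.2],
    [[0, 0, 0], [0, 0, 0], -0.2],
    [[0, 0, 0], [0, 0, 0], -0.2],
    [[0, 0, -0.3], [0, 0, 0], -0.2],
    [[0, 0, -0.6], [0, 0, 0], -0.2],
    [[0, 0, -0.7], [0, 0, 0], -0.2],
    [[0, 0, -0.8], [0, 0, 0], -0.2],
    [[0, 0, -0.8], [0, 0, 0], -0.2],
    [[-0.2, -0.8, -0.6], [0, 0, 0], -0.2],
    [[-0.2, -0.8, 0], [0, 0, 0], -0.2],
    [[-0.2, -0.8, 0], [0, 0, 0], -0.2],
    [[-0.2, -0.8, 0], [0, 0, 0], -0.2],
    [[-0.6, -0.8, 0], [0, 0, 0], -0.2],
    [[-0.6, -0.8, 0], [0, 0, 0], -0.2],
    [[-0.6, -0.8, 0], [0, 0, 0], -0.2],
    [[0, 0, 0], [0, 0, 0], -0.2],
    [[0, 0, 0], [0, 0, 0], -0.2]
  ]
}}

```text
time: 35.38
position: [0.3985, 0.4256, 0.1802]
eef_rot: [-3.112, -0.425, -0.003]
ft_force: [-0.5, 0.1, -0.6]
grip_width: 0.038
grasp_force: 0.0
```

Run:
```python
from h import *
plan()
c=r.capture("top")["img"][135:295,175:440,::-1]; cv2.imwrite("pics/t2.png",cv2.resize(c,None,fx=3,fy=3,interpolation=cv2.INTER_CUBIC))
```

```text
t 35.38 pos [0.3985 0.4256 0.1802] w 0.038 f 0.0
```

View pics/t2.png

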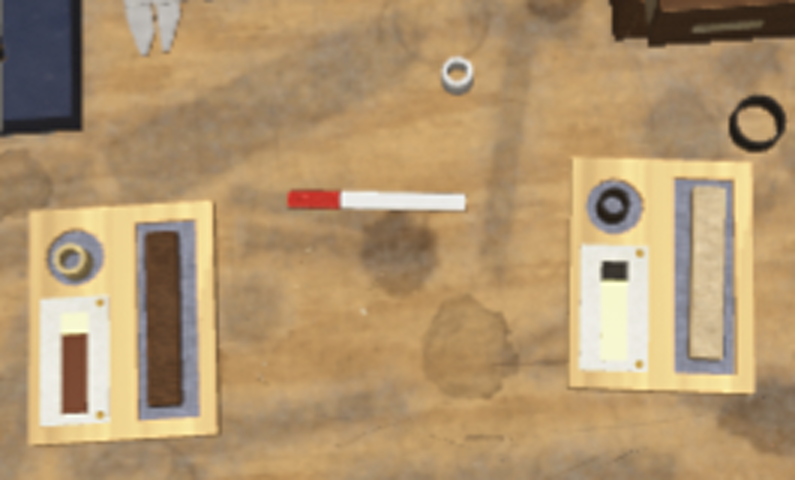

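In the top view both blanks lie inside their grooves, at (163,318) and (709,272). Both ferrules stand in their wells, cream at (72,257) and black at (613,206). The white ferrule, loupe and marker are unmoved.

```bash
python3 -c "
from bench import r
print(r.finish_job())"
```

```text
the job is handed in; nothing more can be done
None
```

Both knife-handle kits are made up and handed in at about 35 s: each blank lies in its groove, each ordered ferrule stands in its well, and the white ferrule, loupe and marker look unmoved; no verdict was returned at hand-in.

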